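Unpin the tool chest's spring latch and hold it at the mark

TASK

Unlock the red tool chest's spring latch and hold it open for a workmate: first draw the orange-headed locking pin up out of its bore, park it upright in the slot of the yellow bracket beside it so that it hangs there by its collar, and let go of it. Then pull the blue latch grip out against its spring until its yellow pointer stands over the red clip on the rail, and keep it there: finish while still holding the grip, do not let go. Leave the puller, terminal, spacer and cap where they are.

Things in the scene. Friction and masses are not known exactly. Their poses are not given: they have to be found in the camera images.
- chest: Red steel tool chest, fixed, 220 deep (x) x 420 (y) x 160 mm high, carry bar on the lid. Origin: foot of the middle of its front face; x points into the chest (away from the robot at yaw 0), z up. On the front, level with the lid: dark steel latch housing (x -60 to 0, y -33 to 33, z 112 to 160 mm); aluminium scale rail 12 mm wide out to x -200 at y -55, top at z 132 mm
- bore (a point): Mouth of the vertical 12.5 mm pin bore, in the top face of the latch housing, 30 mm in front of the chest's front face; axes as the chest
- pin: Loose steel locking pin, about 80 g, standing in the bore and blocking the latch. Origin: foot of the shank; z along the pin to its head. Shank 10 mm dia x 45 mm, collar 28 mm dia (z 45 to 49), orange grip 18 mm dia (z 49 to 83 mm). At the start its collar rests on the housing's top, foot 45 mm below; it lifts straight out freely
- bracket: Yellow bracket fixed on the chest's front, left (+y) of the housing: 56 (x) x 50 (y) x 30 mm high, slot 16 mm wide (y) open to the front (-x), top and bottom. Origin: at its top face (level with the housing's top), on the slot's centre line, 18 mm behind the open front, 16 mm before the closed end; axes as the chest. Parked: shank at the origin, collar on the top face, foot 45 mm below
- latch: Spring latch, fully in at the start. Origin: middle of its upright blue grip plate, 14 thick (x) x 50 wide (y), top 15 mm above; free all round down to 25 mm below, 48 mm in front of the housing; axes as the chest. Slides out along the chest's -x, up to 70 mm; a spring pulls it back (5 N when in, 1.5 N more per 10 mm). The pin in the bore blocks it
- pointer (a point): Tip of the yellow pointer, a 3 mm thick arm that sticks out to the right (-y) from the latch grip plate over the rail; moves with the latch, at the same chest x as the latch's origin, 55 mm to the right and 28 mm below it
- clip: Red setting clip fixed on the rail, the mark: 14 mm wide along x, its top 6.5 mm below this origin. Origin: over the clip's middle at the height of the pointer; axes as the chest. It is set 25 to 50 mm in front of (-x) the pointer's start
- puller: Grey cast iron terminal puller, 90 x 28 x 74 mm, loose on the bench right of the latch. Origin: centre of its underside. Leave alone
- terminal: Copper flag terminal, about 63 x 26 x 16 mm, loose on the bench left of the latch. Origin: underside of its flat flag. Leave alone
- spacer: White nylon spacer block 50 x 35 x 25 mm, loose on one end of the chest's lid. Origin: centre of its underside. Leave alone
- cap: Black battery cap, 38 mm diameter x 18 mm, loose on one end of the chest's lid. Origin: centre of its underside. Leave alone

How it is judged:
By the outcome, as a careful person would: the job done as asked, in the order asked, and still so for the second after the job is handed in, while the arm keeps its last pose, push and grip.
It also fails if it takes over 50 s, if anything falls off the work surface, if the arm or the gripper's body presses on something with over 40 N, if the wrist force passes 120 N, or if a joint passes its speed limit or range.

ROBOT

A 6-joint arm with a two-finger parallel gripper is mounted at the origin on the work surface. World frame = base frame: x ahead of the robot, y to its left, z up, the work surface at z = 0. Lengths are in m, angles in degrees, forces in N, time in s.
With the tool pointing down it reaches from about 0.3 to 0.75 m from the base axis. Payload 8.5 kg.
Tool frame: the origin (TCP) lies between the finger pads; the fingertips stand 22 mm ahead of it and the grasp point (between the pads) lies 3 mm ahead of it (env.nose_length is the distance from the TCP to the fingertips, in m); z points along the fingers, x is the direction in which the jaws open and shut, and the axes are right-handed (so a half turn about z gives the same grasp; the last joint's range is limited). The gripper opens to 85 mm and grips with 20 to 120 N. Pads are 22 mm wide; open, the fingers measure 114 mm over their backs; the gripper's body (76 mm by 85 mm) begins 54 mm behind the grasp point. The pads swing forward as they close: fully open they stand 13 mm farther back than shut.
Start: joints at [-84.357, 21.807, 74.336, -0, 83.858, -12.336], TCP at [0.17, -0.523, 0.253] pointing down, gripper open.
Joint ranges: [-178.18, 178.18], [-50.72, 133.34], [12.68, 142.11], [-81.47, 261.47], [9.98, 163.14], [-165.26, 165.26]. Speed limits (degrees/s): [136.94, 136.94, 180, 180, 180, 180].

INTERFACE

Orientations are given as a 3x3 rotation matrix whose columns are the frame's x, y, z axes.
In Python, from rig import env gives the robot as it stands.
- The arm moves only by the tool arm_command, never from a script. Its argument "steps" is a list of rows, each an object with "delta_pos": the shift along the world's x, y, z in mm, a list of three; "dr": the turn, a rotation vector about the world's x, y, z in degrees, a list of three. In form: [{"delta_pos": [dx, dy, dz], "dr": [wx, wy, wz]}, ...]. A call has 1 to 20 rows; each row shifts and turns the commanded pose from where the row before left it; what a row does not reach is not made up. A row lasts 1/10 s, in which the tool goes at most 50 mm and 8.59 degrees, less where a joint would pass 70% of its speed; a pose out of reach is approached as far as the arm can. A call with a gripper value outside its range is refused whole. "grip" is the opening, from 0 (shut) to 1 (fully open), set as the call begins (left out, the last holds). The fingers move at their own pace and stop on an object; "squeeze" is the grip in N (left out, the last holds). Time passes only in rows, so rows that do not move let the fingers close. It gives the time, the measured TCP pose, the force and the opening at its end, in the units of the state.
- env.observe(): the state, without advancing time (a new reading comes with each control period).
- env.get_image(name): name is "scene" or "top"; returns the picture (384x512x3 uint8, blue, green, red); there is no depth.
- env.get_calibration(name): a dict with "fx", "fy", "cx", "cy" (pixels), "k1" (the pictures are not rectified: a ray, as slopes to the right and down, at radius r is drawn at 1 + k1 r^2 times it, then the intrinsics apply), "view" (4x4, takes a point from world to camera coordinates). Camera axes: x right, y up, looking along -z (the intrinsics and any distortion apply to the point x, -y, -z); pixel columns grow to the right and rows downward; lengths in m; the calibration is good to about 2 mm. A picture is of the moment at which its call begins. get_calibration takes no time and is no camera call.
- env.close_job(): hands the job in, once; it reports no verdict.
The state is a dict: "time_s": time; "q": joint angles; "qvel": joint speeds; "joint_efforts": joint torques, N m; "position": TCP position; "tool_rot": TCP orientation; "ft_force": force on the tool from outside, world axes, zero at the start; "wrist_torque": the same for the moment, N m; "grip_width": finger opening in m.
Only numpy, scipy, OpenCV 4.12 (cv2) and the standard library are available. Lean on these libraries where they do the work, as an engineer would, in place of code of your own. Each camera call takes 0.05 s, during which the arm holds its last target. There are 200 camera calls.

## Working session

There is one attempt and no reset: what is moved stays moved. The work goes in short steps, Python scripts to look and compute and a tool call to move; the robot and the scene stay as the last step left them, time stands still between calls to the robot, and variables do not carry over. Pictures are saved under pics/ and viewed, about 8 in all and at most 12, crops included, and the job is handed in when it is done.

Besides the shell and the picture viewer there is one more tool, called after "Emit:" as name(argument=value, ...), one argument or row to a line, values as JSON. arm_command: Moves the arm, as the interface text tells. Its arguments: {"type":"object","properties":{"steps":{"type":"array"},"grip":{"type":"number"},"squeeze":{"type":"number"}},"required":["steps"]}

```bash
ls; mkdir -p pics; cat > h.py <<'E'
import numpy as np, cv2
from rig import env
def cal(n):
    c=env.get_calibration(n); return c
def proj(n,P):
    c=cal(n); V=np.array(c["view"]); P=np.atleast_2d(P); p=P@V[:3,:3].T+V[:3,3]
    s=np.c_[p[:,0]/-p[:,2],-p[:,1]/-p[:,2]]; r2=(s**2).sum(1)[:,None]; s=s*(1+c["k1"]*r2)
    return s*[c["fx"],c["fy"]]+[c["cx"],c["cy"]]
def ray(n,uv):
    c=cal(n); V=np.array(c["view"]); d=(np.array(uv,float)-[c["cx"],c["cy"]])/[c["fx"],c["fy"]]
    s=d.copy()
    for _ in range(30): s=d/(1+c["k1"]*(s@s))
    R=V[:3,:3]; return -R.T@V[:3,3], R.T@np.array([s[0],-s[1],-1.])
def atz(n,uv,z):
    o,d=ray(n,uv); return o+d*(z-o[2])/d[2]
def tri(a,b):
    A=np.zeros((3,3));B=np.zeros(3)
    for n,uv in (("scene",a),("top",b)):
        o,d=ray(n,uv); d=d/np.linalg.norm(d); M=np.eye(3)-np.outer(d,d); A+=M;B+=M@o
    return np.linalg.solve(A,B)
E
python3 - <<'E'
from h import *
for n in("scene","top"):
    cv2.imwrite(f"pics/{n}0.png",env.get_image(n)); c=cal(n); print(n,{k:(np.round(v,4).tolist()) for k,v in c.items()})
a=cv2.imread("pics/scene0.png");b=cv2.imread("pics/top0.png")
cv2.imwrite("pics/both0.png",cv2.resize(np.vstack([a,b]),(0,0),fx=.75,fy=.75))
E
```

```text
pics
scene {'fx': 367.6067, 'fy': 367.6067, 'cx': 259.5739, 'cy': 195.2205, 'k1': -0.0693, 'view': [[-0.7216, 0.6921, -0.0182, 0.4285], [-0.492, -0.494, 0.7169, 0.2355], [0.4872, 0.5262, 0.697, -1.0665], [0.0, 0.0, 0.0, 1.0]]}
top {'fx': 428.9286, 'fy': 428.9286, 'cx': 253.1105, 'cy': 191.757, 'k1': -0.0796, 'view': [[0.0016, -0.9994, 0.0355, 0.0021], [0.9848, 0.0077, 0.1736, -0.6234], [-0.1738, 0.0347, 0.9842, -0.8676], [0.0, 0.0, 0.0, 1.0]]}
```

View pics/both0.png

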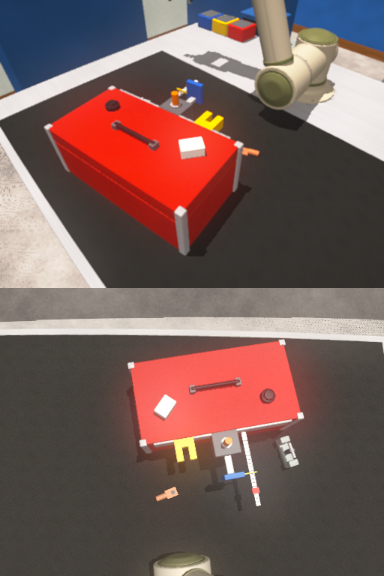

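The scene camera looks over the chest from behind. The top view shows the latch below the chest, with the pin head near (303,205) and the clip near (341,270) in full-size pixels. I'll enlarge both.

```bash
cat >> h.py <<'E'
def crop(img,u0,v0,w,h,f,out):
    c=cv2.resize(img[v0:v0+h,u0:u0+w],(0,0),fx=f,fy=f,interpolation=cv2.INTER_CUBIC)
    for u in range(-(-u0//10)*10,u0+w,10):
        x=int((u-u0+.5)*f); cv2.line(c,(x,0),(x,12 if u%50==0 else 6),(255,255,255),1)
        if u%20==0: cv2.putText(c,str(u),(x-10,24),0,.4,(255,255,255),1)
    for v in range(-(-v0//10)*10,v0+h,10):
        y=int((v-v0+.5)*f); cv2.line(c,(0,y),(6,y),(255,255,255),1)
        if v%20==0: cv2.putText(c,str(v),(8,y+4),0,.4,(255,255,255),1)
    cv2.imwrite(out,c)
E
python3 - <<'E'
from h import *
crop(cv2.imread("pics/top0.png"),225,180,130,110,6,"pics/topc.png")
crop(cv2.imread("pics/scene0.png"),200,95,130,90,6,"pics/scc.png")
E
```

```text
(no output)
```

View pics/topc.png

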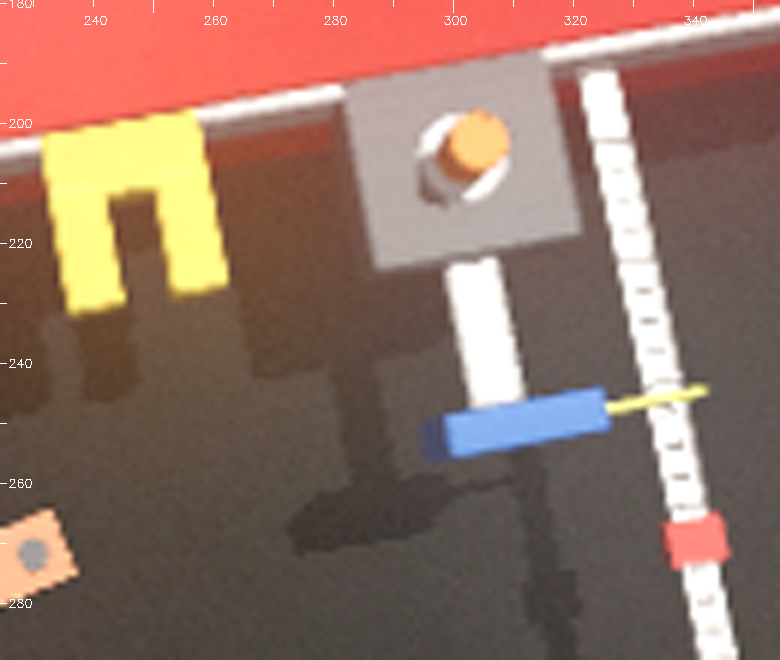

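View pics/scc.png

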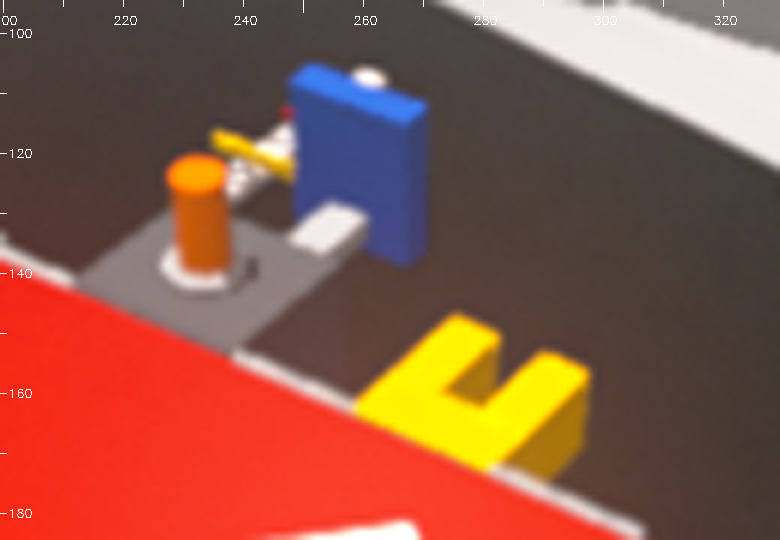

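```bash
cat > fit.py <<'E'
from h import *
from scipy.optimize import least_squares
T=lambda x,y:("top",225+x/6-.5,180+y/6-.5)
S=lambda x,y:("scene",200+x/6-.5,95+y/6-.5)
def pts(p):
    yb,lx,lz,cx,ly=p
    D={}
    Hs={"fl":(-60,33),"fr":(-60,-33),"br":(0,-33),"bl":(0,33)}
    o=[]
    A=lambda m,P:o.append((m,P))
    for m,k in ((T(377,270),"fl"),(T(581,232),"fr"),(S(237,353),"bl"),(S(72,282),"br")): A(m,(*Hs[k],160))
    for m,x,dy in ((T(68,314),-56,25),(T(125,302),-56,8),(T(174,297),-56,-8),(T(228,284),-56,-25),(T(110,196),-22,8),(T(156,187),-22,-8),
        (S(458,315),-56,-25),(S(501,336),-56,-8),(S(547,351),-56,8),(S(590,373),-56,25),(S(441,390),-22,-8),(S(485,407),-22,8),(S(355,410),0,-25)): A(m,(x,yb+dy,160))
    for m,dx,dy in ((T(445,413),7,25),(T(603,388),7,-25),(T(611,428),-7,-25),(T(452,457),-7,25),
        (S(289,83),7,-25),(S(310,64),-7,-25),(S(427,100),-7,25),(S(407,124),7,25)): A(m,(lx+dx,ly+dy,lz+15))
    A(T(708,390),(lx,ly-55,lz-28)); A(S(213,138),(lx,ly-55,lz-28))
    for m,dx in ((T(697,519),7),(T(702,563),-7)): A(m,(cx+dx,-55,lz-34.5))
    A(T(481,140),(-30,0,160+38)); A(S(197,175),(-30,0,160+38))
    return o
def W(c,P):
    a=np.radians(c[3]); R=np.array([[np.cos(a),-np.sin(a),0],[np.sin(a),np.cos(a),0],[0,0,1]])
    return np.asarray(c[:3])+np.atleast_2d(P)@R.T/1000
def res(v,full=False):
    o=pts(v[4:]); r=[]
    for m,P in o: r.append(proj(m[0],W(v[:4],P))[0]-m[1:])
    r=np.array(r)
    return r if full else r.ravel()
if __name__=="__main__":
    s=least_squares(res,[.6,-.05,0,10,80,-115,130,-150,0],loss="soft_l1",x_scale=[.1,.1,.1,10,50,50,50,50,10]); v=s.x
    print(np.round(v,4)); r=res(v,True)
    for (m,P),e in zip(pts(v[4:]),r): print(m[0],np.round(P,0),np.round(e,2))
    np.save("v.npy",v)
    print("head top",tri(S(197,175)[1:],T(481,140)[1:]))
    for n,P in (("bore",(-30,0,160)),("bracket",(-38,v[4],160)),("latch",(v[5],v[8],v[6])),("clip",(v[7],-55,v[6]-28))): print(n,np.round(W(v[:4],P)[0],4))
    o=env.observe(); print(o["position"],np.round(o["tool_rot"],3).tolist(),o["grip_width"],o["time_s"])
E
python3 fit.py
```

```text
Traceback (most recent call last):
  File "fit.py", line 29, in <module>
    s=least_squares(res,[.6,-.05,0,10,80,-115,130,-150,0],loss="soft_l1",x_scale=[.1,.1,.1,10,50,50,50,50,10]); v=s.x
  File "fit.py", line 25, in res
    for m,P in o: r.append(proj(m[0],W(v[:4],P))[0]-m[1:])
                           ~~~~^^^^^^^^^^^^^^^^^
  File "h.py", line 6, in proj
    c=cal(n); V=np.array(c["view"]); P=np.atleast_2d(P); p=P@V[:3,:3].T+V[:3,3]
  File "h.py", line 4, in cal
    c=env.get_calibration(n); return c
ValueError: time passes only in moves, steps and waits
```

```bash
sed -i 's/^def cal(n):/import functools\n@functools.cache\ndef cal(n):/' h.py; python3 fit.py 2>&1 | tail -60
```

```text
[ 6.076000e-01 -7.740000e-02  1.500000e-03  1.053920e+01  1.046385e+02
 -1.145005e+02  1.699738e+02 -1.620932e+02 -6.278000e-01]
top [-60  33 160] [ 0.18 -0.04]
top [-60 -33 160] [0.25 0.05]
scene [  0  33 160] [-0.72  0.27]
scene [  0 -33 160] [0.07 0.38]
top [-56. 130. 160.] [ 0.61 -0.27]
top [-56. 113. 160.] [0.08 0.11]
top [-56.  97. 160.] [ 0.33 -0.58]
top [-56.  80. 160.] [ 0.26 -0.03]
top [-22. 113. 160.] [-0.65 -0.02]
top [-22.  97. 160.] [ 0.05 -0.01]
scene [-56.  80. 160.] [-0.02  0.13]
scene [-56.  97. 160.] [ 0.34 -0.3 ]
scene [-56. 113. 160.] [-0.1   0.16]
scene [-56. 130. 160.] [ 0.57 -0.3 ]
scene [-22.  97. 160.] [0.18 0.07]
scene [-22. 113. 160.] [0.19 0.37]
scene [  0.  80. 160.] [-0.09 -0.3 ]
top [-108.   24.  185.] [ 0.17 -0.3 ]
top [-108.  -26.  185.] [ 0.64 -1.19]
top [-122.  -26.  185.] [ 0.89 -0.23]
top [-122.   24.  185.] [0.52 0.04]
scene [-108.  -26.  185.] [-0.3 -0.7]
scene [-122.  -26.  185.] [ 0.25 -0.45]
scene [-122.   24.  185.] [0.6  0.66]
scene [-108.   24.  185.] [-0.02 -0.26]
top [-115.  -56.  142.] [-5.51  0.47]
scene [-115.  -56.  142.] [4.15 2.02]
top [-155.  -55.  135.] [-0.37  0.05]
top [-169.  -55.  135.] [ 0.31 -0.04]
top [-30   0 198] [-0.14  0.01]
scene [-30   0 198] [ 0.81 -0.27]
head top [ 0.57870116 -0.08376421  0.1986921 ]
bore [ 0.5781 -0.0829  0.1615]
bracket [0.5511 0.0185 0.1615]
latch [ 0.4952 -0.099   0.1715]
clip [ 0.4583 -0.1612  0.1435]
[ 0.16973509 -0.52290411  0.25278101] [[0.309, -0.951, -0.0], [-0.951, -0.309, 0.001], [-0.001, -0.0, -1.0]] 0.08483532073790552 0.1
```

Pose fit is consistent: residuals are under 1 px, the head triangulates at 198.7 mm against the nominal 198, and the travel is 47.6 mm, inside 25–50. The one exception is the pointer tip, where the drawn arm runs about 9 mm past the rail centre. I'll move over the pin with the jaws along chest y.

Emit:
arm_command(
  steps=[
    {"delta_pos":[0,0,27],"dr":[0,0,0]},
    {"delta_pos":[25.5,27.5,0],"dr":[0,0,-0.5]},
    {"delta_pos":[25.5,27.5,0],"dr":[0,0,-0.5]},
    {"delta_pos":[25.5,27.5,0],"dr":[0,0,-0.5]},
    {"delta_pos":[25.5,27.5,0],"dr":[0,0,-0.5]},
    {"delta_pos":[25.5,27.5,0],"dr":[0,0,-0.5]},
    {"delta_pos":[25.5,27.5,0],"dr":[0,0,-0.5]},
    {"delta_pos":[25.5,27.5,0],"dr":[0,0,-0.5]},
    {"delta_pos":[25.5,27.5,0],"dr":[0,0,-0.5]},
    {"delta_pos":[25.5,27.5,0],"dr":[0,0,-0.5]},
    {"delta_pos":[25.5,27.5,0],"dr":[0,0,-0.5]},
    {"delta_pos":[25.5,27.5,0],"dr":[0,0,-0.5]},
    {"delta_pos":[25.5,27.5,0],"dr":[0,0,-0.5]},
    {"delta_pos":[25.5,27.5,0],"dr":[0,0,-0.5]},
    {"delta_pos":[25.5,27.5,0],"dr":[0,0,-0.5]},
    {"delta_pos":[25.5,27.5,0],"dr":[0,0,-0.5]},
    {"delta_pos":[25.5,27.5,0],"dr":[0,0,0]},
    {"delta_pos":[0,0,0],"dr":[0,0,0]},
    {"delta_pos":[0,0,0],"dr":[0,0,0]},
  ],
  grip=0.55,
)

```text
time_s: 2.0
position: [0.5778, -0.0827, 0.2797]
tool_rot: [[0.183, -0.983, -0.001], [-0.983, -0.183, 0.0], [-0.0, 0.001, -1.0]]
ft_force: [-0.4, 0.1, -0.8]
grip_width: 0.0468
```

Emit:
arm_command(
  steps=[
    {"delta_pos":[0,0,-20],"dr":[0,0,0]},
    {"delta_pos":[0,0,-20],"dr":[0,0,0]},
    {"delta_pos":[0,0,-20],"dr":[0,0,0]},
    {"delta_pos":[0,0,-14],"dr":[0,0,0]},
    {"delta_pos":[0,0,-8],"dr":[0,0,0]},
    {"delta_pos":[0,0,-5],"dr":[0,0,0]},
    {"delta_pos":[0,0,0],"dr":[0,0,0]},
  ],
)

```text
time_s: 2.7
position: [0.5775, -0.0836, 0.1932]
tool_rot: [[0.181, -0.983, -0.0], [-0.983, -0.181, 0.0], [-0.0, 0.0, -1.0]]
ft_force: [-0.9, -0.5, 0.4]
grip_width: 0.0469
```

Emit:
arm_command(
  steps=[
    {"delta_pos":[0,0,0],"dr":[0,0,0]},
    {"delta_pos":[0,0,0],"dr":[0,0,0]},
    {"delta_pos":[0,0,0],"dr":[0,0,0]},
    {"delta_pos":[0,0,0],"dr":[0,0,0]},
    {"delta_pos":[0,0,0],"dr":[0,0,0]},
    {"delta_pos":[0,0,0],"dr":[0,0,0]},
    {"delta_pos":[0,0,0],"dr":[0,0,0]},
    {"delta_pos":[0,0,0],"dr":[0,0,0]},
  ],
  grip=0,
  squeeze=40,
)

```text
time_s: 3.5
position: [0.578, -0.0832, 0.1941]
tool_rot: [[0.182, -0.983, 0.001], [-0.983, -0.182, -0.001], [0.001, -0.001, -1.0]]
ft_force: [-1.7, -0.4, 5.7]
grip_width: 0.0167
```

Emit:
arm_command(
  steps=[
    {"delta_pos":[0,0,3],"dr":[0,0,0]},
    {"delta_pos":[0,0,6],"dr":[0,0,0]},
    {"delta_pos":[0,0,8],"dr":[0,0,0]},
    {"delta_pos":[0,0,8],"dr":[0,0,0]},
    {"delta_pos":[0,0,0],"dr":[0,0,0]},
  ],
)

```text
time_s: 4.0
position: [0.5782, -0.0832, 0.2198]
tool_rot: [[0.182, -0.983, 0.002], [-0.983, -0.182, -0.001], [0.001, -0.002, -1.0]]
ft_force: [-0.2, -0.7, -0.3]
grip_width: 0.0166
```

```bash
python3 - <<'E'
from h import *
a=env.get_image("scene"); cv2.imwrite("pics/scene1.png",a)
crop(a,190,70,120,90,6,"pics/scc1.png")
print(env.observe()["grip_width"],env.observe()["ft_force"],env.nose_length)
E
```

```text
0.016608078994919888 [ 0.5817156   0.3887396  -1.19431255] 0.022
```

View pics/scc1.png

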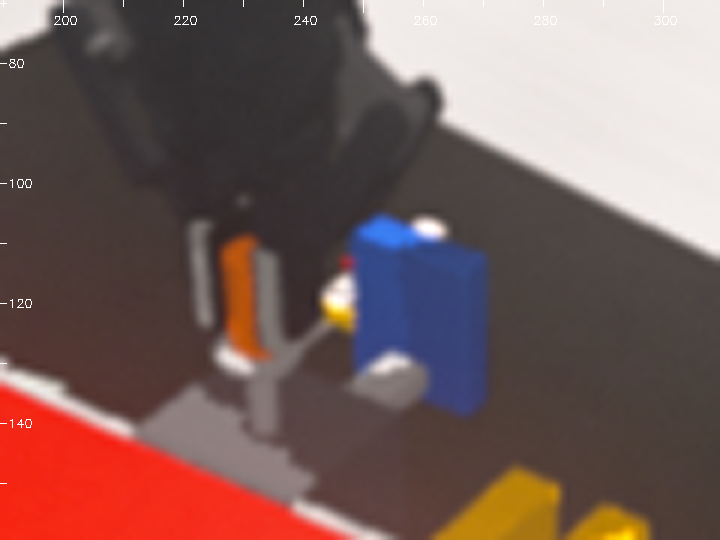

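Pin is gripped, vertical, with its collar clear of the housing. I'll lift it fully out and carry it over the bracket.

Emit:
arm_command(
  steps=[
    {"delta_pos":[0,0,12],"dr":[0,0,0]},
    {"delta_pos":[0,0,14],"dr":[0,0,0]},
    {"delta_pos":[0,0,10],"dr":[0,0,0]},
    {"delta_pos":[0,0,0],"dr":[0,0,0]},
    {"delta_pos":[-3,11,0],"dr":[0,0,0]},
    {"delta_pos":[-5,20,0],"dr":[0,0,0]},
    {"delta_pos":[-6,20,0],"dr":[0,0,0]},
    {"delta_pos":[-5,20,0],"dr":[0,0,0]},
    {"delta_pos":[-5,20,0],"dr":[0,0,0]},
    {"delta_pos":[-3,10.5,0],"dr":[0,0,0]},
    {"delta_pos":[0,0,0],"dr":[0,0,0]},
    {"delta_pos":[0,0,0],"dr":[0,0,0]},
  ],
)

```text
time_s: 5.25
position: [0.5508, 0.0182, 0.2541]
tool_rot: [[0.182, -0.983, -0.0], [-0.983, -0.182, -0.0], [0.0, 0.0, -1.0]]
ft_force: [-0.1, 0.4, -0.4]
grip_width: 0.0167
```

```bash
python3 - <<'E'
from h import *
a=env.get_image("scene"); b=env.get_image("top"); cv2.imwrite("pics/scene2.png",a)
crop(a,220,75,100,110,5,"pics/a.png");crop(b,215,170,60,110,5,"pics/b.png")
cv2.imwrite("pics/ab.png",np.hstack([cv2.imread("pics/a.png"),cv2.imread("pics/b.png")]))
print(env.observe()["position"],env.observe()["grip_width"],env.observe()["ft_force"])
E
```

```text
[0.5509478  0.0176921  0.25411381] 0.016587093073145587 [ 0.12906395 -0.59549555 -1.01391561]
```

View pics/ab.png

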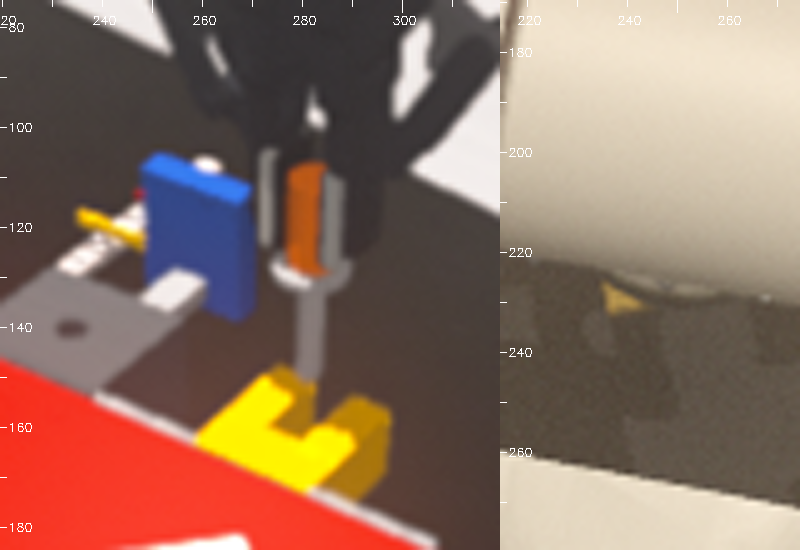

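```bash
python3 - <<'E'
from h import *
from fit import W
v=np.load("v.npy"); B=W(v[:4],(-38,v[4],160))[0]; print("bore",proj("scene",W(v[:4],(-30,0,160))))
for h in (.0145,.03,.0595,.0635,.0975): print(h,proj("scene",B+[0,0,h]))
J=(proj("scene",[B+[.001,0,.0145],B+[0,.001,.0145]])-proj("scene",B+[0,0,.0145])); print(J)
E
```

```text
bore [[234.44678624 139.94161843]]
0.0145 [[281.84869312 150.29914892]]
0.03 [[282.05000743 143.34593329]]
0.0595 [[282.44822719 129.48253951]]
0.0635 [[282.50379466 127.53624095]]
0.0975 [[282.99194178 110.30978901]]
[[-0.38155419  0.23777729]
 [ 0.39973783  0.23709546]]
```

The pin hangs vertical and its axis is within about 0.5 px of the slot point; the empty bore is visible at (234,140). Lowering now.

Emit:
arm_command(
  steps=[
    {"delta_pos":[0,0,-8],"dr":[0,0,0]},
    {"delta_pos":[0,0,-8],"dr":[0,0,0]},
    {"delta_pos":[0,0,-8],"dr":[0,0,0]},
    {"delta_pos":[0,0,-8],"dr":[0,0,0]},
    {"delta_pos":[0,0,-8],"dr":[0,0,0]},
    {"delta_pos":[0,0,-8],"dr":[0,0,0]},
    {"delta_pos":[0,0,-6],"dr":[0,0,0]},
    {"delta_pos":[0,0,-3],"dr":[0,0,0]},
    {"delta_pos":[0,0,0],"dr":[0,0,0]},
  ],
)

```text
time_s: 6.25
position: [0.5507, 0.0184, 0.197]
tool_rot: [[0.182, -0.983, -0.001], [-0.983, -0.182, 0.0], [-0.0, 0.001, -1.0]]
ft_force: [-0.5, 0.4, 0.2]
grip_width: 0.0169
```

Emit:
arm_command(
  steps=[
    {"delta_pos":[0,0,-1],"dr":[0,0,0]},
    {"delta_pos":[0,0,-1],"dr":[0,0,0]},
    {"delta_pos":[0,0,0],"dr":[0,0,0]},
  ],
)

```text
time_s: 6.55
position: [0.5508, 0.0184, 0.1954]
tool_rot: [[0.182, -0.983, 0.0], [-0.983, -0.182, -0.0], [0.0, -0.0, -1.0]]
ft_force: [-0.7, -0.4, -1.4]
grip_width: 0.0168
```

Emit:
arm_command(
  steps=[
    {"delta_pos":[0,0,-0.7],"dr":[0,0,0]},
    {"delta_pos":[0,0,-0.6],"dr":[0,0,0]},
    {"delta_pos":[0,0,0],"dr":[0,0,0]},
  ],
)

```text
time_s: 6.85
position: [0.5508, 0.0184, 0.1941]
tool_rot: [[0.182, -0.983, 0.0], [-0.983, -0.182, -0.0], [0.0, -0.0, -1.0]]
ft_force: [0.5, 0.9, 1.3]
grip_width: 0.0169
```

Emit:
arm_command(
  steps=[
    {"delta_pos":[0,0,-0.6],"dr":[0,0,0]},
    {"delta_pos":[0,0,0],"dr":[0,0,0]},
  ],
)

```text
time_s: 7.05
position: [0.5508, 0.0184, 0.1941]
tool_rot: [[0.182, -0.983, 0.001], [-0.983, -0.182, -0.0], [0.0, -0.001, -1.0]]
ft_force: [-1.9, 0.1, 5.3]
grip_width: 0.0169
```

Emit:
arm_command(
  steps=[
    {"delta_pos":[0,0,0],"dr":[0,0,0]},
    {"delta_pos":[0,0,0],"dr":[0,0,0]},
    {"delta_pos":[0,0,0],"dr":[0,0,0]},
    {"delta_pos":[0,0,0],"dr":[0,0,0]},
    {"delta_pos":[0,0,0],"dr":[0,0,0]},
    {"delta_pos":[0,0,0],"dr":[0,0,0]},
  ],
  grip=0.5,
)

```text
time_s: 7.65
position: [0.5508, 0.0184, 0.1934]
tool_rot: [[0.182, -0.983, -0.0], [-0.983, -0.182, 0.0], [-0.0, 0.0, -1.0]]
ft_force: [0.5, -0.0, 0.0]
grip_width: 0.0428
```

Emit:
arm_command(
  steps=[
    {"delta_pos":[0,0,5],"dr":[0,0,0]},
    {"delta_pos":[0,0,12],"dr":[0,0,0]},
    {"delta_pos":[0,0,20],"dr":[0,0,0]},
    {"delta_pos":[0,0,20],"dr":[0,0,0]},
    {"delta_pos":[0,0,20],"dr":[0,0,0]},
    {"delta_pos":[0,0,0],"dr":[0,0,0]},
  ],
)

```text
time_s: 8.25
position: [0.5516, 0.0183, 0.2732]
tool_rot: [[0.182, -0.983, 0.005], [-0.983, -0.182, -0.001], [0.002, -0.005, -1.0]]
ft_force: [-0.2, -0.6, -0.2]
grip_width: 0.0426
```

```bash
python3 - <<'E'
from h import *
a=env.get_image("scene"); cv2.imwrite("pics/scene3.png",a)
crop(a,220,75,100,110,5,"pics/a3.png")
print(env.observe()["position"],env.observe()["grip_width"])
E
```

```text
[0.55103853 0.01837416 0.27134959] 0.04285885763914311
```

View pics/a3.png

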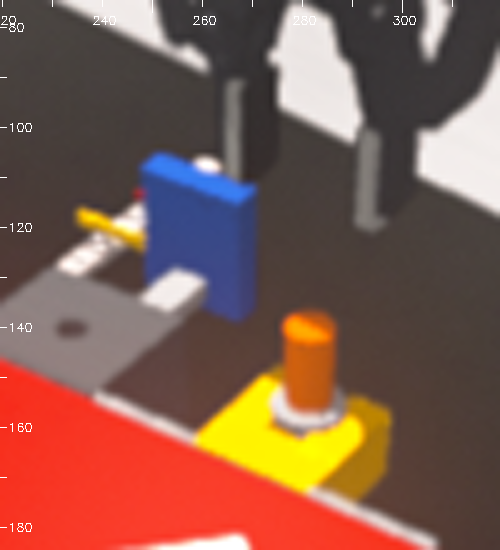

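The pin stands upright with its collar on the bracket, released. Next, turn the jaws 90° and move over the latch grip.

Emit:
arm_command(
  steps=[
    {"delta_pos":[0,-2,0],"dr":[0,0,7.5]},
    {"delta_pos":[-5,-10,0],"dr":[0,0,7.5]},
    {"delta_pos":[-5,-11,0],"dr":[0,0,7.5]},
    {"delta_pos":[-5,-11,0],"dr":[0,0,7.5]},
    {"delta_pos":[-5,-11,0],"dr":[0,0,7.5]},
    {"delta_pos":[-5,-11,0],"dr":[0,0,7.5]},
    {"delta_pos":[-5,-11,0],"dr":[0,0,7.5]},
    {"delta_pos":[-5,-11,0],"dr":[0,0,7.5]},
    {"delta_pos":[-5,-11,0],"dr":[0,0,7.5]},
    {"delta_pos":[-5,-11,0],"dr":[0,0,7.5]},
    {"delta_pos":[-5,-11,0],"dr":[0,0,7.5]},
    {"delta_pos":[-6,-6.5,0],"dr":[0,0,7.5]},
    {"delta_pos":[0,0,0],"dr":[0,0,0]},
    {"delta_pos":[0,0,0],"dr":[0,0,0]},
  ],
)

```text
time_s: 9.7
position: [0.4947, -0.0989, 0.2698]
tool_rot: [[0.984, 0.178, -0.001], [0.178, -0.984, 0.001], [-0.001, -0.001, -1.0]]
ft_force: [0.2, -0.5, 0.8]
grip_width: 0.0425
```

```bash
python3 - <<'E'
from h import *
o=env.observe(); print(o["position"],np.round(o["q"],1))
crop(env.get_image("scene"),200,50,130,110,6,"pics/a4.png")
E
```

```text
[ 0.49467882 -0.09893034  0.26977212] [-24.8  16.5  79.5   0.   84.  -35. ]
```

View pics/a4.png

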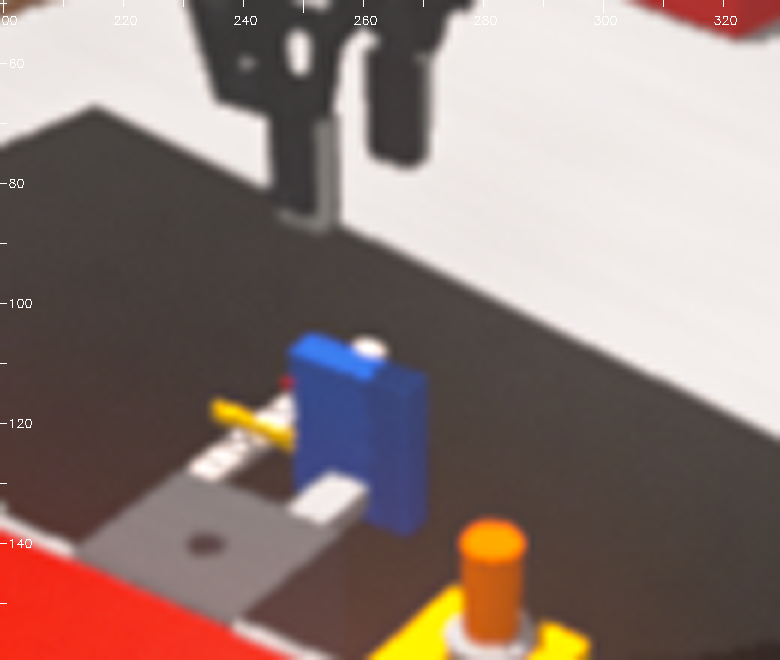

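Emit:
arm_command(
  steps=[
    {"delta_pos":[0,0,-20],"dr":[0,0,0]},
    {"delta_pos":[0,0,-20],"dr":[0,0,0]},
    {"delta_pos":[0,0,-15],"dr":[0,0,0]},
    {"delta_pos":[0,0,-10],"dr":[0,0,0]},
    {"delta_pos":[0,0,-10],"dr":[0,0,0]},
    {"delta_pos":[0,0,-10],"dr":[0,0,0]},
    {"delta_pos":[0,0,-8],"dr":[0,0,0]},
    {"delta_pos":[0,0,0],"dr":[0,0,0]},
  ],
)

```text
time_s: 10.55
position: [0.4945, -0.099, 0.1765]
tool_rot: [[0.983, 0.182, -0.002], [0.182, -0.983, 0.001], [-0.001, -0.001, -1.0]]
ft_force: [-0.4, 0.4, 0.4]
grip_width: 0.0424
```

Emit:
arm_command(
  steps=[
    {"delta_pos":[0,0,0],"dr":[0,0,0]},
    {"delta_pos":[0,0,0],"dr":[0,0,0]},
    {"delta_pos":[0,0,0],"dr":[0,0,0]},
    {"delta_pos":[0,0,0],"dr":[0,0,0]},
    {"delta_pos":[0,0,0],"dr":[0,0,0]},
    {"delta_pos":[0,0,0],"dr":[0,0,0]},
    {"delta_pos":[0,0,0],"dr":[0,0,0]},
    {"delta_pos":[0,0,0],"dr":[0,0,0]},
  ],
  grip=0,
  squeeze=70,
)

```text
time_s: 11.35
position: [0.4954, -0.0992, 0.1781]
tool_rot: [[0.983, 0.182, 0.002], [0.182, -0.983, -0.0], [0.002, 0.001, -1.0]]
ft_force: [4.6, 2.3, 5.0]
grip_width: 0.0134
```

Gripped. Pull 40 mm along the chest's -x (-0.983, -0.183), then check.

Emit:
arm_command(
  steps=[
    {"delta_pos":[-2,-0.4,0],"dr":[0,0,0]},
    {"delta_pos":[-4,-0.7,0],"dr":[0,0,0]},
    {"delta_pos":[-5,-0.9,0],"dr":[0,0,0]},
    {"delta_pos":[-5,-0.9,0],"dr":[0,0,0]},
    {"delta_pos":[-5,-0.9,0],"dr":[0,0,0]},
    {"delta_pos":[-5,-0.9,0],"dr":[0,0,0]},
    {"delta_pos":[-5,-1,0],"dr":[0,0,0]},
    {"delta_pos":[-5,-1,0],"dr":[0,0,0]},
    {"delta_pos":[-3.3,-0.6,0],"dr":[0,0,0]},
    {"delta_pos":[0,0,0],"dr":[0,0,0]},
    {"delta_pos":[0,0,0],"dr":[0,0,0]},
  ],
)

```text
time_s: 12.45
position: [0.4567, -0.1063, 0.1781]
tool_rot: [[0.983, 0.182, 0.004], [0.182, -0.983, 0.0], [0.004, 0.001, -1.0]]
ft_force: [9.1, 4.5, 4.5]
grip_width: 0.0131
```

```bash
python3 - <<'E'
from h import *
a=env.get_image("scene"); b=env.get_image("top")
crop(a,200,75,90,80,5,"pics/a5.png");crop(b,280,190,70,90,5,"pics/b5.png")
A=cv2.imread("pics/a5.png");B=cv2.imread("pics/b5.png"); A=cv2.copyMakeBorder(A,0,50,0,0,0)
cv2.imwrite("pics/ab5.png",np.hstack([A,B])); o=env.observe(); print(o["position"],o["ft_force"],o["grip_width"])
E
```

```text
[ 0.45673703 -0.1062575   0.17805767] [8.99273016 4.61813377 3.11497041] 0.013057028227362346
```

View pics/ab5.png

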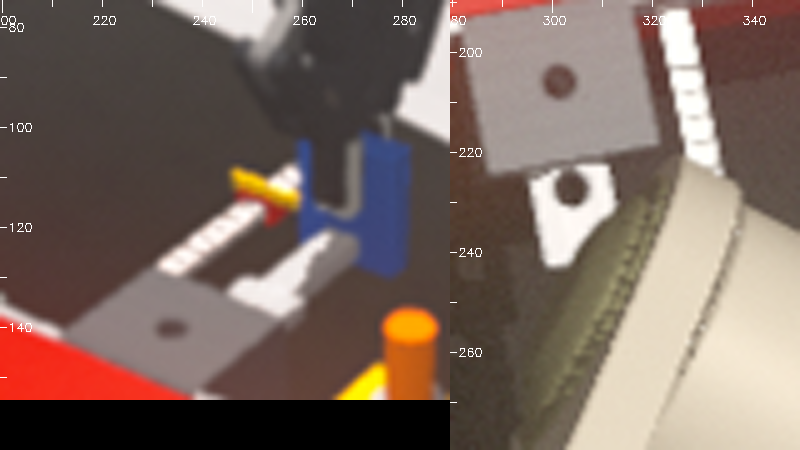

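```bash
python3 - <<'E'
from h import *
from fit import *
v=np.load("v.npy"); yb,lx,lz,cx,ly=v[4:]
print("tip tri start",tri(S(213,138)[1:],T(708,390)[1:]))
a=np.radians(v[3]);R=np.array([[np.cos(a),-np.sin(a),0],[np.sin(a),np.cos(a),0],[0,0,1]])
ch=lambda P:(R.T@(np.asarray(P)-v[:3]))*1000
print("tip chest",ch(tri(S(213,138)[1:],T(708,390)[1:])), "lx",lx)
# current tip upper corner, using start tip y,z
def cur(uv): 
    f=lambda x:[*(proj("scene",W(v[:4],(x[0],x[1],ch(tri(S(213,138)[1:],T(708,390)[1:]))[2])))[0]-uv)]
    return least_squares(f,[-155,-65]).x
print("tip now",cur(np.array([200+233/5-.5,75+170/5-.5])))
img=env.get_image("scene"); f=8;u0,v0=230,90
c=cv2.resize(img[v0:v0+50,u0:u0+60],(0,0),fx=f,fy=f,interpolation=cv2.INTER_CUBIC)
d=c.copy()
def pl(Ps,col):
    q=((proj("scene",W(v[:4],Ps))-[u0,v0]+.5)*f).astype(int); cv2.polylines(d,[q],True,col,1)
zc=lz-34.5
pl([(cx+7,-47,zc),(cx-7,-47,zc),(cx-7,-63,zc),(cx+7,-63,zc)],(0,255,0))
pl([(lx-39.4+1.5,-25,lz-28),(lx-39.4+1.5,-65,lz-28),(lx-39.4-1.5,-65,lz-28),(lx-39.4-1.5,-25,lz-28)],(255,255,0))
cv2.imwrite("pics/ov.png",np.hstack([c,d])[:,:800] if 0 else np.vstack([c,d])[:600] if 0 else cv2.resize(np.hstack([c,d]),(0,0),fx=.8,fy=.8))
E
```

```text
tip tri start [ 0.50657034 -0.16420253  0.14418289]
tip chest [-115.2076015   -66.81385768  142.65810892] lx -114.50050125074594
tip now [-158.75919066  -70.09682172]
```

View pics/ov.png

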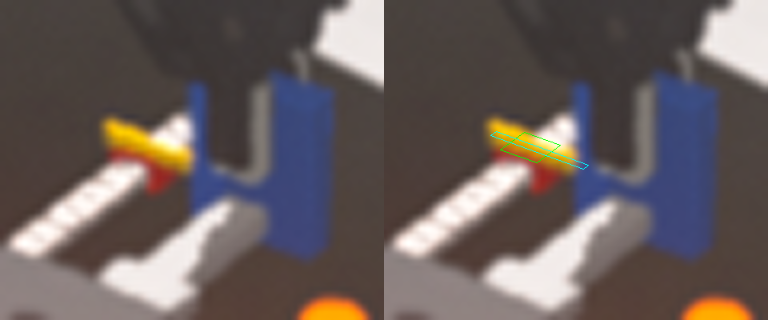

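```bash
python3 - <<'E'
from h import *
img=env.get_image("scene"); cv2.imwrite("pics/scene5.png",img)
hsv=cv2.cvtColor(img,cv2.COLOR_BGR2HSV)
def L(p):
    h,s,v=map(int,p)
    if s<70: return "W" if v>140 else ("w" if v>90 else ".")
    if v<70: return "."
    if h<8 or h>170: return "R"
    if h<17: return "o"
    if h<36: return "Y"
    if 100<h<130: return "B"
    return "?"
print("    "+"".join(str(u%10) for u in range(236,270)))
for r in range(98,126): print(r,"".join(L(hsv[r,u]) for u in range(236,270)))
from fit import *
v=np.load("v.npy"); yb,lx,lz,cx,ly=v[4:]
for y in (-61,-55,-49): print("clip top y",y,[np.round(proj("scene",W(v[:4],(cx+d,y,lz-34.5)))[0],1).tolist() for d in (7,0,-7)])
for d in (0,-35,-39.4,-47.6): print("ptr",d,[np.round(proj("scene",W(v[:4],(lx+d,y,lz-28)))[0],1).tolist() for y in (-66,-55,-45)])
print([np.round(proj("scene",W(v[:4],(lx+d-7,25,lz+15)))[0],1).tolist() for d in (0,-35,-39.4)],[np.round(proj("scene",W(v[:4],(lx+d+7,25,lz-25)))[0],1).tolist() for d in (0,-35,-39.4)])
E
```

```text
6789012345678901234567890123456789
98 ..................................
99 ..................................
100 ..................................
101 ..................................
102 ..................................
103 .......................BBB........
104 .......................BBB.......w
105 .......................BBBB......w
106 .......................BBBB......w
107 .....................wwwBBB......w
108 ..........YYY.......wWWWBB.......w
109 .........oYYYYYY...wWWWWBB.......w
110 .........oYYYYYYYoWWWWWWBB.......w
111 .........oYYYYYYYYWWWWWWWB.......w
112 .........oYYYYYYYYYYWWWWBB.......w
113 ..........oooooYYYYYYYYYwBB......w
114 ..........RRRRRoooYYYYYYwBB......w
115 ..........wRRWWRRRoYYYYYwBBw.....w
116 .........wWWWWWWWRRRooYYBBBBww..ww
117 ........wWWWWWWWWRRRRRowBBBBBBwwww
118 ...o..wWWWWWWWWWWRRRRR..BBBBBBBwww
119 ..o..wWWWWWWWWWwRRRRR...BBBBBBBBBB
120 oR.wWWWWWWWWWWw.RRRR....BBBBBwwBBB
121 o.wWWWWWWWWWWw..oo...o..BBBBWWwwwB
122 .wWWWWWWWWWww..oo....oo.BBWWWWWwww
123 wWWWWWWWWWw..ooo..o...o.wWWWWWWwww
124 WWWWWWWWWw.ooooooooooR.wWWWWWWwwww
125 WWWWWWWww.ooooooooooowwWWWWWWWwwww
clip top y -61 [[248.5, 113.1], [250.3, 111.8], [252.1, 110.4]]
clip top y -55 [[250.6, 113.9], [252.4, 112.6], [254.2, 111.2]]
clip top y -49 [[252.7, 114.7], [254.5, 113.3], [256.4, 112.0]]
ptr 0 [[235.4, 118.1], [239.4, 119.6], [243.0, 121.0]]
ptr -35 [[245.1, 111.1], [249.0, 112.5], [252.6, 113.9]]
ptr -39.4 [[246.3, 110.2], [250.2, 111.7], [253.7, 113.0]]
ptr -47.6 [[248.4, 108.6], [252.3, 110.1], [255.9, 111.4]]
[[271.5, 111.9], [281.0, 104.5], [282.2, 103.6]] [[267.6, 131.7], [277.0, 123.9], [278.2, 123.0]]
```

Colour map: the pointer crosses rail column 250 at rows 110–112, against 111.7 predicted for 39.4 mm of travel. The clip's edges fall within about 0.5 px of prediction. The remaining travel is about 8.2 mm.

Emit:
arm_command(
  steps=[
    {"delta_pos":[-2,-0.4,0],"dr":[0,0,0]},
    {"delta_pos":[-2,-0.4,0],"dr":[0,0,0]},
    {"delta_pos":[-2,-0.4,0],"dr":[0,0,0]},
    {"delta_pos":[-2,-0.4,0],"dr":[0,0,0]},
    {"delta_pos":[0,0,0],"dr":[0,0,0]},
    {"delta_pos":[0,0,0],"dr":[0,0,0]},
    {"delta_pos":[0,0,0],"dr":[0,0,0]},
  ],
)

```text
time_s: 13.35
position: [0.4488, -0.1077, 0.1781]
tool_rot: [[0.983, 0.182, 0.004], [0.182, -0.983, 0.0], [0.004, 0.0, -1.0]]
ft_force: [10.9, 5.4, 4.0]
grip_width: 0.013
```

```bash
python3 - <<'E'
from h import *
img=env.get_image("scene"); cv2.imwrite("pics/scene6.png",img)
crop(img,215,75,110,95,7,"pics/a6.png")
hsv=cv2.cvtColor(img,cv2.COLOR_BGR2HSV)
def L(p):
    h,s,v=map(int,p)
    if s<70: return "W" if v>140 else ("w" if v>90 else ".")
    if v<70: return "."
    return "R" if h<8 or h>170 else "o" if h<17 else "Y" if h<36 else "B" if 100<h<130 else "?"
print("    "+"".join(str(u%10) for u in range(240,266)))
for r in range(102,120): print(r,"".join(L(hsv[r,u]) for u in range(240,266)))
o=env.observe(); print(o["position"],o["ft_force"],o["grip_width"],o["time_s"])
E
```

```text
01234567890123456789012345
102 ......................BBB.
103 ......................BBB.
104 ......................BBB.
105 ......................BBB.
106 .........o.........wWwBBB.
107 ........YYYYo....wWWWWWBB.
108 ........YYYYYYY.wWWWWWWBB.
109 .......oYYYYYYYYoWWWWWWBB.
110 .......oYYYYYYYYYWWWWWBBB.
111 .......RRRooYYYYYYYYYoBBB.
112 ......RRRRRRoooYYYYYYYwBB.
113 ......RRRRRRRRRoYYYYYYwBBw
114 ......RRRRRRRRRRRoYYYYBBBB
115 ......wRWWWRRRRRRRoYYwBBBB
116 .....wWWWWWWWRRRRRR...BBBB
117 ....wWWWWWWWWRRRRRR...BBBB
118 ..wWWWWWWWWWWRRRRR....BBBB
119 .wWWWWWWWWWwRRRRR.....BBBB
[ 0.44885314 -0.10769743  0.17803522] [10.43674862  6.62530702  3.28592259] 0.012947555592796542 13.4
```

View pics/a6.png

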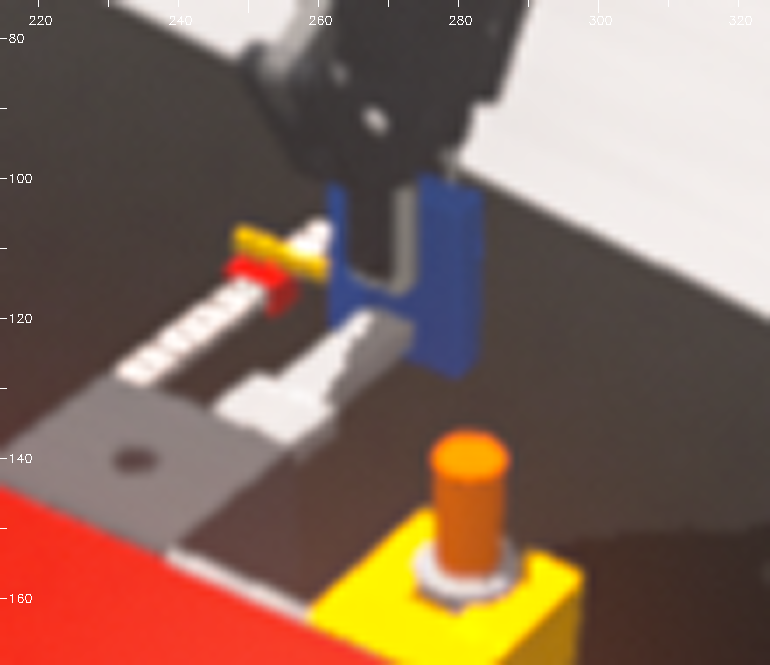

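The pointer now covers the clip in line with prediction: centre row about 110 at column 252, against 110.1 predicted. One numerical cross-check of the needed travel from the unobstructed start picture before handing in.

```bash
python3 - <<'E'
from h import *
from fit import *
v=np.load("v.npy"); lz=v[6]; a=np.radians(v[3]); ex=np.array([np.cos(a),np.sin(a)])
b=cv2.imread("pics/top0.png"); hsv=cv2.cvtColor(b,cv2.COLOR_BGR2HSV).astype(int); h,s,V=hsv[...,0],hsv[...,1],hsv[...,2]
def cen(m,u0,u1,v0,v1,z):
    ys,xs=np.nonzero(m[v0:v1,u0:u1]); w=s[v0:v1,u0:u1][ys,xs]; c=(np.average(xs,weights=w)+u0,np.average(ys,weights=w)+v0); P=atz("top",c,v[2]+z/1000)
    return len(xs),np.round(c,2),((P[:2]-v[:2])@ex)*1000
c=cen(((h<8)|(h>172))&(s>90),332,350,258,282,lz-34.5); p=cen((h>17)&(h<36)&(s>80),328,346,238,252,lz-28)
print(c,p,p[2]-c[2]); o=env.observe(); g=np.array([.4954,-.0992]); print("travel",-(o["position"][:2]-g)@ex*1000)
E
```

```text
(83, array([340.37, 269.68]), np.float64(-161.85554047215567)) (29, array([334.75, 246.02]), np.float64(-115.66623136185567)) 46.1893091103
travel 47.31586218028658
```

```bash
python3 -c "
from rig import env
print(env.close_job()); o=env.observe(); print(o['time_s'],o['position'],o['grip_width'])"
```

```text
the job is handed in; nothing more can be done
None
the job is handed in; nothing more can be done
```

The job is handed in at about 13.4 s. The pin is parked and released, and the gripper is still holding the latch grip out with the pointer over the red clip.

- **Pin:** I drew it straight up out of the bore, lowered it into the bracket slot until the collar touched (about 5 N), and let go. The last picture shows it upright with its collar on the bracket and the bore empty.
- **Latch:** I gripped the blue plate front and back with a 70 N squeeze and pulled it out 47.3 mm. The wrist force was about 13 N, mostly the spring. The last picture shows the pointer over the clip.
- **Disagreements:**
  - Two measures of the travel needed gave 47.6 mm (pose fit) and 46.2 mm (colour centroids). My 47.3 mm lies between them, against a clip 14 mm wide.
  - One clip edge in the last picture sat about 0.8 px off prediction, which could be up to 3 mm, but the pointer itself matched.
  - The drawn pointer arm runs about 10 mm past the stated tip sideways. That does not change its position along the rail.
- **Not checked:** I couldn't confirm the end position from the top camera because the arm blocked the view. I did not re-measure the puller, terminal, spacer and cap at the end, but I never commanded a move into them and felt no unexpected contact.

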